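Find the rattling instrument case and present it

TASK

One of the three sealed steel cases on the narrow rail has a loose piece in it: lift them one at a time and shake or rock each end to end in the air, until you find the one in which the piece runs to the other end and back; stand every quiet case back upright across the rail. Present the rattling case forward over the middle of the kidney dish, a hand's breadth above it, tipped about 30 degrees with its clasp end down so that the piece lies at that end, and finish while still holding it there; do not let go. Never drop a case off the rail, and leave the other things where they are.

Things in the scene. Friction and masses are not known exactly. Their poses are not given: they have to be found in the camera images.
- rail: fixed aluminium rail on two feet, 40 mm wide (its x), 400 mm long (its y, left-right), its flat top 45 mm above the table. Origin: under its centre, at table height
- case_1: sealed rigid steel case, 104 (its x) x 50 (its y) x 46 mm high, 0.46 to 0.53 kg, all three alike outside; grip it across its 50 mm width. Origin: centre of its underside, z up. Dark clasp on its -x end (towards the robot at the start), hinges on its +x end. Starts standing across the rail, both ends overhanging; centre of mass then about 5 mm from its middle, on the hinge side
- case_2: sealed rigid steel case, 104 (its x) x 50 (its y) x 46 mm high, 0.46 to 0.53 kg, all three alike outside; grip it across its 50 mm width. Origin: centre of its underside, z up. Dark clasp on its -x end (towards the robot at the start), hinges on its +x end. Starts standing across the rail, both ends overhanging; centre of mass then about 5 mm from its middle, on the hinge side
- case_3: sealed rigid steel case, 104 (its x) x 50 (its y) x 46 mm high, 0.46 to 0.53 kg, all three alike outside; grip it across its 50 mm width. Origin: centre of its underside, z up. Dark clasp on its -x end (towards the robot at the start), hinges on its +x end. Starts standing across the rail, both ends overhanging; centre of mass then about 5 mm from its middle, on the hinge side
- case_1_mid (a point): centre of case_1, 23 mm above its underside, axes as the case. Hidden in each case is a 0.32 kg metal piece: held fast in two cases, free to slide along x in one; which one differs from start to start
- case_2_mid (a point): centre of case_2, 23 mm above its underside, axes as the case. Hidden in each case is a 0.32 kg metal piece: held fast in two cases, free to slide along x in one; which one differs from start to start
- case_3_mid (a point): centre of case_3, 23 mm above its underside, axes as the case. Hidden in each case is a 0.32 kg metal piece: held fast in two cases, free to slide along x in one; which one differs from start to start
- piece_1 (a joint): how far the piece in case_1 has slid from the hinge end towards the clasp end, m: 0 at the start in every case, at most 0.026. In the rattling case it slides almost freely (a tip of 10 degrees is enough) and shifts the balance by about 0.08 N m end to end; in a quiet case it stays below 0.003
- piece_2 (a joint): how far the piece in case_2 has slid from the hinge end towards the clasp end, m: 0 at the start in every case, at most 0.026. In the rattling case it slides almost freely (a tip of 10 degrees is enough) and shifts the balance by about 0.08 N m end to end; in a quiet case it stays below 0.003
- piece_3 (a joint): how far the piece in case_3 has slid from the hinge end towards the clasp end, m: 0 at the start in every case, at most 0.026. In the rattling case it slides almost freely (a tip of 10 degrees is enough) and shifts the balance by about 0.08 N m end to end; in a quiet case it stays below 0.003
- kidney_dish: fixed, pressed steel kidney dish, 108 (its x) x 218 (its y) x 37 mm high, open on top, standing on the table to the right of the rail with its long side pointing away from the robot. Origin: centre of its underside
- timer: flat digital timer, 60 x 64 x 18 mm, behind the rail; bystander. Origin: centre of its underside
- plaster_roll: roll of plaster lying flat, 68 mm across, 19 mm high, behind the rail; bystander. Origin: centre of its underside
- iodine_bottle: small brown bottle, 42 mm across, 88 mm high, behind the rail; bystander. Origin: centre of its underside
- marker: felt marker, 138 mm long (its y), 15 mm thick, right of the dish; bystander. Origin: centre of its underside
Not all that is in view belongs to the job. Leave any orange look-alike of the case_3 alone.

How it is judged (in metres and radians):
On the way, in this order (a step that is already met when the one before it is completed fails the run):
1. the rattling case is in the air and its piece has run to the clasp end (((height (world z) of case_1 above 0.065 m and value of joint piece_1 above 0.02 m) or (height (world z) of case_2 above 0.065 m and value of joint piece_2 above 0.02 m) or (height (world z) of case_3 above 0.065 m and value of joint piece_3 above 0.02 m))).
2. still in the air, its piece has run back to the hinge end (((height (world z) of case_1 above 0.065 m and value of joint piece_1 between -0.01 and 0.006 m and contact force between case_1 and the fingers above 1 N) or (height (world z) of case_2 above 0.065 m and value of joint piece_2 between -0.01 and 0.006 m and contact force between case_2 and the fingers above 1 N) or (height (world z) of case_3 above 0.065 m and value of joint piece_3 between -0.01 and 0.006 m and contact force between case_3 and the fingers above 1 N))).
At the end, for the whole second after the job is handed in: Rattling case held still, touching only the gripper, centre within 60 mm of above the dish's centre, 100-300 mm above the table, clasp end 13-50 degrees down, piece over 20 mm from the hinge end; quiet cases released upright on the rail, within 22 mm of its middle line (((value of joint piece_1 above 0.02 m and horizontal distance between case_1_mid and kidney_dish below 0.06 m and height (world z) of case_1_mid between 0.1 and 0.3 m and angle between case_1's own x axis and vertical between 0.7 and 1.35 rad and angle between case_1's own z axis and vertical below 0.9 rad and linear speed of case_1 below 0.04 m/s and contact force between case_1 and the fingers above 2 N and contact force between case_1 and kidney_dish below 0.1 N) or (value of joint piece_2 above 0.02 m and horizontal distance between case_2_mid and kidney_dish below 0.06 m and height (world z) of case_2_mid between 0.1 and 0.3 m and angle between case_2's own x axis and vertical between 0.7 and 1.35 rad and angle between case_2's own z axis and vertical below 0.9 rad and linear speed of case_2 below 0.04 m/s and contact force between case_2 and the fingers above 2 N and contact force between case_2 and kidney_dish below 0.1 N) or (value of joint piece_3 above 0.02 m and horizontal distance between case_3_mid and kidney_dish below 0.06 m and height (world z) of case_3_mid between 0.1 and 0.3 m and angle between case_3's own x axis and vertical between 0.7 and 1.35 rad and angle between case_3's own z axis and vertical below 0.9 rad and linear speed of case_3 below 0.04 m/s and contact force between case_3 and the fingers above 2 N and contact force between case_3 and kidney_dish below 0.1 N)) and ((value of joint piece_1 above 0.02 m and horizontal distance between case_1_mid and kidney_dish below 0.06 m and height (world z) of case_1_mid between 0.1 and 0.3 m and angle between case_1's own x axis and vertical between 0.7 and 1.35 rad and angle between case_1's own z axis and vertical below 0.9 rad and linear speed of case_1 below 0.04 m/s and contact force between case_1 and the fingers above 2 N and contact force between case_1 and kidney_dish below 0.1 N) or (z of case_1 in the frame of rail between 0.04 and 0.05 m and x of case_1 in the frame of rail between -0.022 and 0.022 m and y of case_1 in the frame of rail between -0.2 and 0.2 m and angle between case_1's own z axis and vertical below 0.1 rad and linear speed of case_1 below 0.02 m/s and contact force between case_1 and the fingers below 0.1 N)) and ((value of joint piece_2 above 0.02 m and horizontal distance between case_2_mid and kidney_dish below 0.06 m and height (world z) of case_2_mid between 0.1 and 0.3 m and angle between case_2's own x axis and vertical between 0.7 and 1.35 rad and angle between case_2's own z axis and vertical below 0.9 rad and linear speed of case_2 below 0.04 m/s and contact force between case_2 and the fingers above 2 N and contact force between case_2 and kidney_dish below 0.1 N) or (z of case_2 in the frame of rail between 0.04 and 0.05 m and x of case_2 in the frame of rail between -0.022 and 0.022 m and y of case_2 in the frame of rail between -0.2 and 0.2 m and angle between case_2's own z axis and vertical below 0.1 rad and linear speed of case_2 below 0.02 m/s and contact force between case_2 and the fingers below 0.1 N)) and ((value of joint piece_3 above 0.02 m and horizontal distance between case_3_mid and kidney_dish below 0.06 m and height (world z) of case_3_mid between 0.1 and 0.3 m and angle between case_3's own x axis and vertical between 0.7 and 1.35 rad and angle between case_3's own z axis and vertical below 0.9 rad and linear speed of case_3 below 0.04 m/s and contact force between case_3 and the fingers above 2 N and contact force between case_3 and kidney_dish below 0.1 N) or (z of case_3 in the frame of rail between 0.04 and 0.05 m and x of case_3 in the frame of rail between -0.022 and 0.022 m and y of case_3 in the frame of rail between -0.2 and 0.2 m and angle between case_3's own z axis and vertical below 0.1 rad and linear speed of case_3 below 0.02 m/s and contact force between case_3 and the fingers below 0.1 N))); the arm keeps its last pose, push and grip.
It fails at once if a case has fallen off the rail or been set down elsewhere (height (world z) of any of case_1, case_2, case_3 below 0.03 m).
It fails at once if a bystander was pushed more than 30 mm (distance of any of timer, plaster_roll, iodine_bottle, marker from where it was at the start of the episode above 0.03 m).
It fails at once if a case was tipped over (more than 70 degrees) (angle between any of case_1, case_2, case_3's own z axis and vertical above 1.22 rad).
It also fails if it takes over 67 s, if anything falls off the work surface, if the arm or the gripper's body presses on something with over 40 N, if the wrist force passes 120 N, or if a joint passes its speed limit or range.

ROBOT

A 6-joint arm with a two-finger parallel gripper is mounted at the origin on a cart in front of the work surface, level with it; the furniture and walls round the work are solid. World frame = base frame: x ahead of the robot, y to its left, z up, the work surface at z = 0. Lengths are in mm, angles in rad, forces in N, time in s.
With the tool pointing down it reaches from about 300 to 775 mm from the base axis. Payload 14.6 kg.
Tool frame: the origin (TCP) lies at the very end of the fingers, on their centre line; the grasp point (between the pads) lies manip.grasp_offset behind it (manip.grasp_offset is the distance from the TCP to the grasp point, in mm); z points along the fingers, y is the direction in which the jaws open and shut (so a half turn about z gives the same grasp; the last joint's range is limited). The gripper opens to 94 mm and grips with 3 to 60 N. Pads are 16 mm wide; open, the fingers measure 119 mm over their backs; the gripper's body (75 mm by 177 mm) begins 78 mm behind the grasp point.
Start: joints at [1.04, 0.3, 1.521, -0, 1.321, -0.067], TCP at [246.038, 491.889, 205.446] pointing down, gripper open.
Joint ranges: [-3.03, 3.03], [-0.79, 2.21], [0.23, 2.52], [-1.04, 4.18], [0, 3.07], [-2.55, 2.55]. Speed limits (rad/s): [2.22, 2.22, 2.57, 3.14, 3.14, 3.14].

INTERFACE

Orientations are given as [roll, pitch, yaw] about the fixed x, y, z axes, in that order (R = Rz(yaw) Ry(pitch) Rx(roll)).
In Python, from cell import manip gives the robot as it stands.
- The arm moves only by the tool send_rows, never from a script. Its argument "commands" is a list of rows, each a list of 2 entries, a list of its own where there are three numbers: the shift along the tool's x, y, z in m, then the turn about the tool's z in rad. A call has exactly 8 rows; each row is the pose to reach, as a shift and turn from the pose commanded when the call began, along the tool's axes at that moment; what a row does not reach only later rows make up. A row lasts 1/12 s, in which the tool goes at most 41.7 mm and 7.16 degrees, less where a joint would pass 70% of its speed; a pose out of reach is approached as far as the arm can. A call with a gripper value outside its range is refused whole. "hand" is the closure, from -1 (fully open) to 1 (shut), so that 0 is half open, set as the call begins (left out, the last holds). The fingers move at their own pace and stop on an object; "force" is the grip in N (left out, the last holds). Time passes only in rows, so rows that repeat a pose let the fingers close, or fill a call up. It gives the time, the measured TCP pose, the force and the opening at its end, in the units of the state.
- manip.read_state(): the state, without advancing time (a new reading comes with each control period).
- manip.camera(name): name is "scene" or "top" or "wrist"; returns the picture (480x640x3 uint8, red, green, blue); there is no depth.
- manip.camera_model(name): a dict with "K" (3x3 intrinsics, pixels), "k1" (the pictures are not rectified: a ray, as slopes to the right and down, at radius r is drawn at 1 + k1 r^2 times it, then the intrinsics apply), "eye" and "attitude" of the camera in the world; the wrist camera has in their place "mount" (4x4, takes a point from camera to tool coordinates, whose origin is the TCP and whose axes are the flange's). Camera axes: x right, y down, z forward; pixel columns grow to the right and rows downward; lengths in mm; the calibration is good to about 2 mm. A picture is of the moment at which its call begins: read the wrist's pose just before it. camera_model takes no time and is no camera call.
- manip.sign_off(): hands the job in, once; it reports no verdict.
The state is a dict: "clock": time; "joints": joint angles; "qd": joint speeds; "effort": joint torques, N m; "eef_pos": TCP position; "eef_rot": TCP orientation; "wrist_force": force on the tool from outside, world axes, zero at the start; "moment": the same for the moment, N m; "finger_gap": finger opening in mm.
Only numpy, scipy, OpenCV 4.12 (cv2) and the standard library are available. Lean on these libraries where they do the work, as an engineer would, in place of code of your own. Each camera call takes 0.05 s, during which the arm holds its last target.

## Working session

There is one attempt and no reset: what is moved stays moved. The work goes in short steps, Python scripts to look and compute and a tool call to move; the robot and the scene stay as the last step left them, time stands still between calls to the robot, and variables do not carry over. Pictures are saved under pics/ and viewed, and the job is handed in when it is done.

Besides the shell and the picture viewer there is one more tool, called as a command line: name --argument value ..., lists and objects as JSON in quotes. send_rows: Moves the arm, as the interface text tells. Its arguments: {"type":"object","properties":{"commands":{"type":"array","items":{"type":"array"}},"hand":{"type":"number"},"force":{"type":"number"}},"required":["commands"]}

```bash
mkdir -p pics; ls; python3 - <<'E'
from cell import manip
import cv2
print(manip.grasp_offset); print(manip.read_state())
for n in("scene","top","wrist"):
    im=manip.camera(n); cv2.imwrite(f"pics/{n}0.png",im[:,:,::-1]); print(n,manip.camera_model(n))
E
```

```text
pics
18.8
{'clock': 0.0, 'joints': array([ 1.04040635e+00,  3.00483021e-01,  1.52160747e+00, -1.53929702e-05,
        1.32071901e+00, -6.65705720e-02]), 'qd': array([-4.25017662e-04, -2.29665578e-03,  1.11238457e-03,  1.00665879e-05,
        3.42386947e-04, -2.73742271e-05]), 'effort': array([-2.29841258e-03, -5.31817245e+01, -3.52729583e+01,  7.07413908e-02,
        2.44004151e-02, -5.02975786e-05]), 'eef_pos': array([245.90186222, 491.65485949, 204.8686392 ]), 'eef_rot': array([-3.14037752e+00, -6.60694693e-05,  2.67777703e+00]), 'wrist_force': array([-0.18202846, -1.43223443, -0.90982261]), 'moment': array([-0.0044071 ,  0.00277684,  0.02963926]), 'finger_gap': 93.94649125392986}
scene {'K': array([[460.35138334,   0.        , 313.47765572],
       [  0.        , 460.35138334, 245.26586642],
       [  0.        ,   0.        ,   1.        ]]), 'k1': -0.07062472063791045, 'eye': array([  62.96630134, -601.59892915,  707.05409355]), 'attitude': array([-2.33218819,  0.01964155, -0.89214144])}
top {'K': array([[502.26960255,   0.        , 320.84080841],
       [  0.        , 502.26960255, 243.1312612 ],
       [  0.        ,   0.        ,   1.        ]]), 'k1': -0.1352948748707502, 'eye': array([ 333.40241634, -155.97941882, 1302.0868436 ]), 'attitude': array([-2.94113866, -0.00519373, -1.60088567])}
wrist {'K': array([[382.75483526,   0.        , 313.88480925],
       [  0.        , 382.75483526, 242.49735717],
       [  0.        ,   0.        ,   1.        ]]), 'k1': -0.012624472983697167, 'mount': array([[ 2.03128932e-04, -9.72202230e-01, -2.34142656e-01,
         6.84119276e+01],
       [ 9.99999074e-01, -1.17578524e-04,  1.35574975e-03,
        -5.69736906e-01],
       [-1.34559308e-03, -2.34142714e-01,  9.72201306e-01,
        -1.80004983e+02],
       [ 0.00000000e+00,  0.00000000e+00,  0.00000000e+00,
         1.00000000e+00]])}
```

View pics/scene0.png

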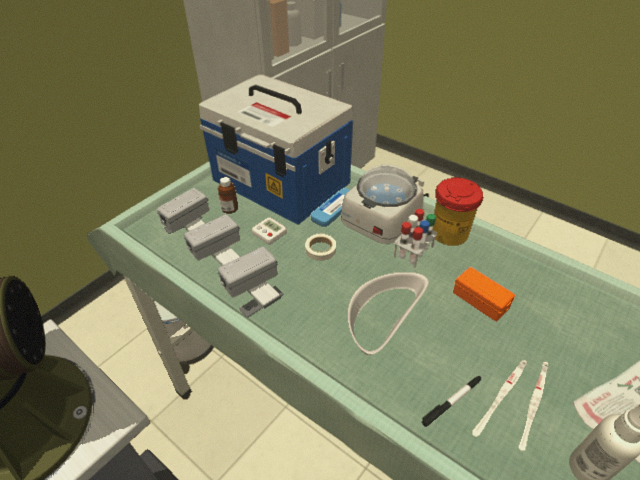

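View pics/top0.png

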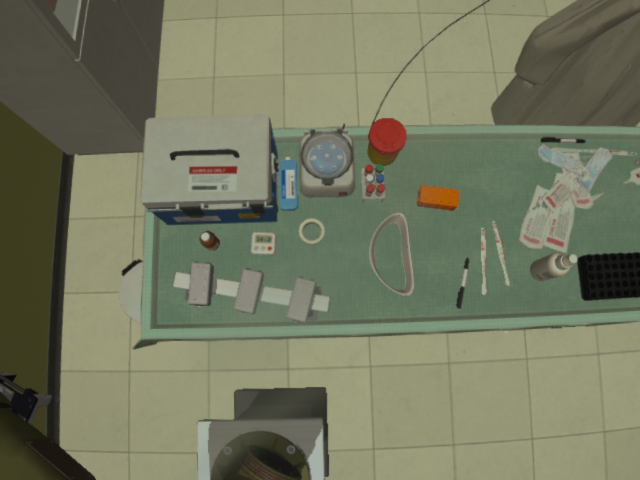

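View pics/wrist0.png

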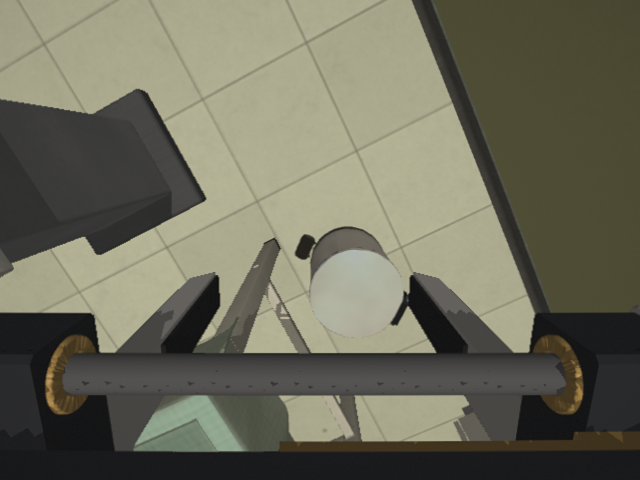

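```bash
cat > h.py <<'E'
import numpy as np, cv2
from scipy.spatial.transform import Rotation as R
from cell import manip
def pose(name,st=None):
    m=manip.camera_model(name)
    if "eye" in m: return m["K"],m["k1"],np.array(m["eye"]),R.from_euler('xyz',m["attitude"]).as_matrix()
    st=st or manip.read_state(); M=m["mount"]; Rt=R.from_euler('xyz',st["eef_rot"]).as_matrix()
    return m["K"],m["k1"],Rt@M[:3,3]+st["eef_pos"],Rt@M[:3,:3]
def ray(c,px):
    K,k1,e,A=c; px=np.atleast_2d(px).astype(float)
    d=(px-[K[0,2],K[1,2]])/K[0,0]; u=d.copy()
    for _ in range(20): u=d/(1+k1*(u**2).sum(1,keepdims=True))
    return e,(A@np.c_[u,np.ones(len(u))].T).T
def onz(c,px,z):
    e,d=ray(c,px); return e+d*((z-e[2])/d[:,2:3])
def proj(c,P):
    K,k1,e,A=c; p=(A.T@(np.atleast_2d(P)-e).T).T; u=p[:,:2]/p[:,2:]; u=u*(1+k1*(u**2).sum(1,keepdims=True))
    return u*K[0,0]+[K[0,2],K[1,2]]
E
python3 - <<'E'
import cv2
a=cv2.imread('pics/top0.png')[235:335,160:425]; cv2.imwrite('pics/tc.png',cv2.resize(a,None,fx=3,fy=3,interpolation=2))
a=cv2.imread('pics/scene0.png')[180:360,140:440]; cv2.imwrite('pics/sc.png',cv2.resize(a,None,fx=2.6,fy=2.6,interpolation=2))
E
```

```text
(no output)
```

View pics/tc.png

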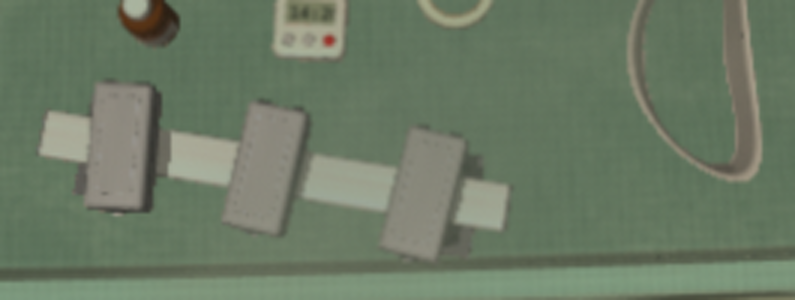

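View pics/sc.png

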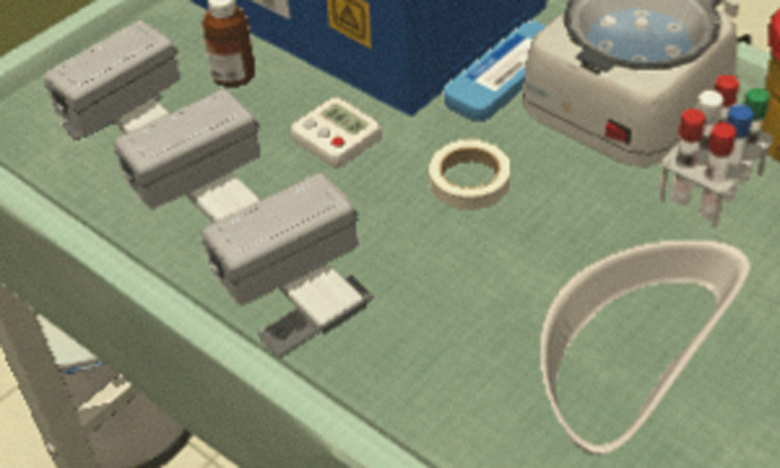

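```bash
python3 - <<'E'
from h import *
im=cv2.imread('pics/top0.png'); c=pose('top')
a=im.astype(int); 
for p in [(200,284),(249,291),(302,300),(230,288),(325,303),(393,260),(380,240)]: print(p,im[p[1],p[0]])
m=((a.max(2)-a.min(2)<22)&(a[...,2]>=a[...,1]-2)&(a[...,2]>95)).astype(np.uint8)*255
m=cv2.morphologyEx(m,cv2.MORPH_OPEN,np.ones((3,3)))
cv2.imwrite('pics/mask.png',cv2.resize(m[235:335,160:425],None,fx=3,fy=3))
cs,_=cv2.findContours(m[235:325,160:345],0,1)
for k in cs:
    if cv2.contourArea(k)<200: continue
    h=cv2.convexHull(k+np.array([160,235]))
    P=onz(c,h[:,0,:],91)
    r=cv2.minAreaRect(P[:,:2].astype(np.float32)); print(r, cv2.contourArea(k))
# rail ends centre (crop px)
rp=np.array([[44,134],[507,206],[50,112],[40,155],[512,184],[502,229]])/3+[160,235]
print(onz(c,rp,45))
E
```

```text
(200, 284) [128 138 142]
(249, 291) [125 137 139]
(302, 300) [123 135 136]
(230, 288) [150 169 167]
(325, 303) [145 164 159]
(393, 260) [ 90 114  94]
(380, 240) [ 95 117  99]
((442.0491638183594, -116.70806121826172), (47.856021881103516, 101.86717987060547), 74.80242156982422) 761.0
((474.3151550292969, 42.859012603759766), (113.94593811035156, 101.66088104248047), 77.12198638916016) 963.5
((490.211181640625, 150.39332580566406), (86.65703582763672, 102.43467712402344), 86.08375549316406) 833.5
[[ 504.49791756  204.41207975   45.        ]
 [ 433.68011197 -185.92115487   45.        ]
 [ 523.22509185  199.63296664   45.        ]
 [ 486.6653203   207.48140574   45.        ]
 [ 451.90341753 -190.69639869   45.        ]
 [ 414.70845778 -181.14365517   45.        ]]
```

View pics/mask.png

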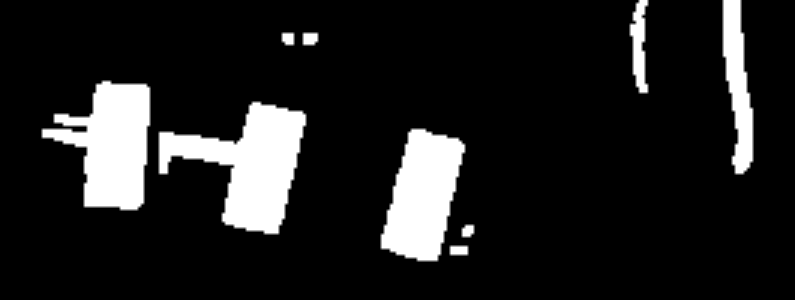

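```bash
python3 - <<'E'
from h import *
im=cv2.imread('pics/top0.png'); c=pose('top')
a=im.astype(int); 
m=((a.max(2)-a.min(2)<22)&(a[...,2]>=a[...,1]-2)&(a[...,2]>95)).astype(np.uint8)*255
m=cv2.morphologyEx(m,cv2.MORPH_OPEN,np.ones((11,11)))
cs,_=cv2.findContours(m[235:325,160:345],0,1)
for k in cs:
    if cv2.contourArea(k)<200: continue
    h=cv2.convexHull(k+np.array([160,235]))
    P=onz(c,h[:,0,:],91)
    (ce,s,an)=cv2.minAreaRect(P[:,:2].astype(np.float32)); 
    b=cv2.boxPoints((ce,s,an)); i=0
    e=b[1]-b[0]; f=b[2]-b[1]; L=e if np.linalg.norm(e)>np.linalg.norm(f) else f
    if L[0]<0:L=-L
    print(ce,s,'yaw deg',np.degrees(np.arctan2(L[1],L[0])))
# dish: brightish rim, 
g=((a[...,2]>a[...,1]+3)&(a[...,2]>100)).astype(np.uint8)*255
g=cv2.morphologyEx(g,cv2.MORPH_CLOSE,np.ones((5,5)))
sub=g[200:310,355:425]; cs,_=cv2.findContours(sub,0,1); k=max(cs,key=cv2.contourArea)+np.array([355,200])
P=onz(c,k[:,0,:],37); print(P.min(0),P.max(0), cv2.minAreaRect(P[:,:2].astype(np.float32)))
print(onz(c,[[208,240],[262,243],[312,231],[463,283]],[20]))
E
```

```text
(441.7417907714844, -116.37066650390625) (47.81172180175781, 100.94355773925781) yaw deg -14.514949
(466.71240234375, 11.505895614624023) (51.54093933105469, 100.23865509033203) yaw deg -8.852689
(488.97320556640625, 131.22230529785156) (49.861122131347656, 98.3218002319336) yaw deg -1.2309957
[ 452.13760894 -402.31362991   37.        ] [ 664.75179089 -344.60368251   37.        ] ((558.3016357421875, -373.78387451171875), (213.07347106933594, 53.54241943359375), 1.4686028957366943)
[[ 610.55638203  125.15385949   20.        ]
 [ 598.38996069  -17.0792664    20.        ]
 [ 626.64759257 -148.31416814   20.        ]
 [ 477.22124162 -536.45598648   20.        ]]
```

```bash
cat >> h.py <<'E'
def go(x,y,z,yaw):
    s=manip.read_state(); Rt=R.from_euler('xyz',s["eef_rot"]).as_matrix()
    d=Rt.T@(np.array([x,y,z])-s["eef_pos"])
    t=-(np.radians(yaw)-s["eef_rot"][2]); t=(t+np.pi/2)%np.pi-np.pi/2
    print('shift m',np.round(d/1000,4),'turn',round(t,4)); 
def st():
    s=manip.read_state(); print('t',round(s['clock'],2),'pos',s['eef_pos'].round(1),'rot',np.degrees(s['eef_rot']).round(2),'F',s['wrist_force'].round(2),'M',s['moment'].round(4),'gap',round(s['finger_gap'],1),'eff',s['effort'].round(3))
E
python3 - <<'E'
from h import *
go(489,131,140,178.8)
go(489,131,52,178.8)
c=pose('top'); print(onz(c,[[370,250],[413,250],[402,213],[404,295],[280,212]],37))
E
```

```text
shift m [-0.3788 -0.2138  0.0652] turn -0.4429
shift m [-0.3788 -0.2138  0.1532] turn -0.4429
[[ 568.48100291 -295.92023695   37.        ]
 [ 565.18201731 -407.18031181   37.        ]
 [ 664.33989097 -384.83982857   37.        ]
 [ 450.04048544 -376.76310559   37.        ]
 [ 675.96138162  -66.39791214   37.        ]]
```

Candidates in the top view are the grey cases at (200,284), (249,291) and (302,300), and the orange look-alike at (438,197), which I rule out. The close crops show three grey cases across the rail with their dark clasps facing the robot. I start with the one at (200,284).

send_rows --commands '[[[-0.379,-0.214,0.065],-0.443],[[-0.379,-0.214,0.065],-0.443],[[-0.379,-0.214,0.065],-0.443],[[-0.379,-0.214,0.065],-0.443],[[-0.379,-0.214,0.065],-0.443],[[-0.379,-0.214,0.065],-0.443],[[-0.379,-0.214,0.065],-0.443],[[-0.379,-0.214,0.065],-0.443]]' --hand -1 --force 50

```text
clock: 0.82
eef_pos: [425.6, 224.7, 157.4]
eef_rot: [3.142, 0.0, 3.121]
wrist_force: [0.6, 0.2, 0.1]
finger_gap: 93.9
```

```bash
python3 - <<'E'
from h import *
st(); go(489,131,140,178.8)
E
```

```text
t 0.82 pos [425.6 224.7 157.4] rot [1.8000e+02 1.0000e-02 1.7882e+02] F [0.58 0.17 0.14] M [ 0.0717 -0.0014 -0.001 ] gap 93.9 eff [ 7.9860e+00 -4.7703e+01 -3.1432e+01 -2.0000e-02  5.2900e-01  2.1240e+00]
shift m [-0.0653 -0.0924  0.0174] turn 0.0003
```

send_rows --commands '[[[-0.062,-0.088,0.016],0],[[-0.062,-0.088,0.016],0],[[-0.062,-0.088,0.016],0],[[-0.062,-0.088,0.016],0],[[-0.062,-0.088,0.016],0],[[-0.062,-0.088,0.016],0],[[-0.062,-0.088,0.016],0],[[-0.062,-0.088,0.016],0]]'

```text
clock: 1.48
eef_pos: [484.7, 138.3, 141.9]
eef_rot: [3.141, 0.0, 3.122]
wrist_force: [-0.6, 0.6, -0.5]
finger_gap: 94.0
```

```bash
python3 - <<'E'
from h import *
st(); s=manip.read_state(); im=manip.camera('wrist'); cv2.imwrite('pics/w1.png',im[:,:,::-1]); go(489,131,52,178.8)
E
```

```text
t 1.48 pos [484.7 138.3 141.9] rot [1.7999e+02 2.0000e-02 1.7890e+02] F [-0.56  0.6  -0.45] M [0.0425 0.0118 0.0205] gap 94.0 eff [-3.2200e-01 -4.8177e+01 -3.2641e+01 -3.0000e-03  7.7000e-02  1.2000e-02]
shift m [-0.0043 -0.0071  0.0899] turn 0.0016
```

View pics/w1.png

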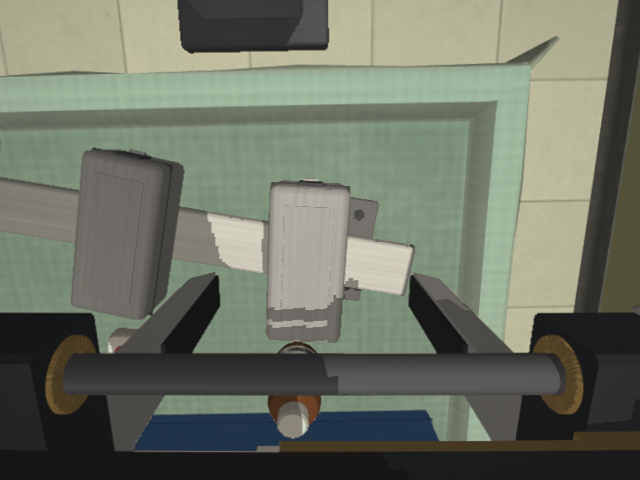

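```bash
python3 - <<'E'
from h import *
c=pose('wrist'); P=onz(c,[[270,184],[348,186],[341,340],[267,337]],91); print(P.round(1),P.mean(0))
a=(P[0]+P[1]-P[2]-P[3]); print(np.degrees(np.arctan2(a[1],a[0])))
s=manip.read_state(); print(proj(c,[489,131,91]))
E
```

```text
[[435.5 113.   91. ]
 [437.6 159.7  91. ]
 [538.7 155.3  91. ]
 [535.6 106.4  91. ]] [486.84283686 133.62974904  91.        ]
176.85767899303804
[[302.32226123 268.90454405]]
```

send_rows --commands '[[[-0.003,-0.006,0.03],0.012],[[-0.003,-0.006,0.06],0.012],[[-0.003,-0.006,0.08],0.012],[[-0.003,-0.006,0.09],0.012],[[-0.003,-0.006,0.09],0.012],[[-0.003,-0.006,0.09],0.012],[[-0.003,-0.006,0.09],0.012],[[-0.003,-0.006,0.09],0.012]]'

```text
clock: 2.2
eef_pos: [488.7, 131.5, 53.0]
eef_rot: [3.141, 0.002, 3.109]
wrist_force: [-0.3, -0.0, -0.4]
finger_gap: 93.9
```

```bash
python3 - <<'E'
from h import *
st()
E
```

```text
t 2.2 pos [488.7 131.5  53. ] rot [1.7997e+02 1.3000e-01 1.7813e+02] F [-0.29 -0.04 -0.43] M [0.0662 0.0341 0.0008] gap 93.9 eff [ 5.2000e-02 -5.1079e+01 -2.8429e+01  2.0000e-03  8.9000e-02  1.0000e-03]
```

Close.

send_rows --commands '[[[0,0,0],0],[[0,0,0],0],[[0,0,0],0],[[0,0,0],0],[[0,0,0],0],[[0,0,0],0],[[0,0,0],0],[[0,0,0],0]]' --hand 1 --force 50

```text
clock: 2.87
eef_pos: [488.0, 131.4, 51.7]
eef_rot: [3.141, -0.0, 3.109]
wrist_force: [-0.9, 0.5, -0.3]
finger_gap: 49.6
```

```bash
python3 - <<'E'
from h import *
st()
E
```

```text
t 2.87 pos [488.  131.4  51.7] rot [179.99  -0.   178.12] F [-0.92  0.55 -0.28] M [0.3115 0.0598 0.0452] gap 49.6 eff [-7.7900e-01 -5.1353e+01 -2.8457e+01 -2.8500e-01  2.6000e-02  4.0000e-02]
```

Lift 75 mm and settle.

send_rows --commands '[[[0,0,-0.02],0],[[0,0,-0.045],0],[[0,0,-0.065],0],[[0,0,-0.075],0],[[0,0,-0.075],0],[[0,0,-0.075],0],[[0,0,-0.075],0],[[0,0,-0.075],0]]'

```text
clock: 3.53
eef_pos: [487.4, 131.1, 125.3]
eef_rot: [-3.141, -0.002, 3.109]
wrist_force: [-0.7, -0.6, -4.6]
finger_gap: 49.9
```

```bash
python3 - <<'E'
from h import *
for i in range(3): st(); manip.camera('wrist')
E
```

```text
t 3.53 pos [487.4 131.1 125.3] rot [-1.7997e+02 -1.3000e-01  1.7812e+02] F [-0.69 -0.62 -4.62] M [-0.0019  0.0324 -0.0078] gap 49.9 eff [ 7.0000e-03 -5.1875e+01 -3.4001e+01 -7.0000e-03  3.5000e-02  1.0000e-03]
t 3.58 pos [487.5 131.2 125.4] rot [-1.7997e+02 -1.2000e-01  1.7812e+02] F [-0.71  0.13 -5.05] M [ 0.0611  0.0347 -0.0583] gap 49.8 eff [ 3.0000e-03 -5.1615e+01 -3.3863e+01 -7.0000e-03  3.7000e-02  1.0000e-03]
t 3.63 pos [487.6 131.2 125.7] rot [-1.7998e+02 -1.0000e-01  1.7812e+02] F [-0.18  0.53 -5.15] M [ 0.0508  0.0399 -0.0397] gap 50.0 eff [-1.0000e-03 -5.1455e+01 -3.3807e+01 -7.0000e-03  3.8000e-02  1.0000e-03]
```

send_rows --commands '[[[0.02,0,0],0],[[0.06,0,0],0],[[0.1,0,0],0],[[0.14,0,0],0],[[0.14,0,0],0],[[0.14,0,0],0],[[0.14,0,0],0],[[0.14,0,0],0]]'

```text
clock: 4.35
eef_pos: [348.9, 135.9, 126.8]
eef_rot: [3.141, 0.0, 3.109]
wrist_force: [1.2, -0.3, -4.1]
finger_gap: 49.8
```

```bash
python3 - <<'E'
from h import *
for i in range(3): st(); manip.camera('wrist')
E
```

```text
t 4.35 pos [348.9 135.9 126.8] rot [1.7999e+02 3.0000e-02 1.7811e+02] F [ 1.15 -0.25 -4.15] M [ 0.0469  0.0387 -0.0243] gap 49.8 eff [ 2.8800e-01 -3.3530e+01 -3.2619e+01  2.0000e-03  5.1000e-02  1.0000e-03]
t 4.4 pos [348.8 135.9 126.6] rot [-180.    -0.   178.1] F [ 1.59  0.45 -3.38] M [0.075  0.0791 0.0126] gap 49.7 eff [ 1.8300e-01 -3.3287e+01 -3.2896e+01 -1.0000e-03  4.0000e-02 -2.0000e-03]
t 4.45 pos [348.7 135.8 126.5] rot [-1.7999e+02 -2.0000e-02  1.7809e+02] F [ 0.58  0.31 -5.24] M [0.0501 0.0975 0.0402] gap 49.6 eff [ 1.0400e-01 -3.3068e+01 -3.3029e+01 -3.0000e-03  3.7000e-02 -2.0000e-03]
```

send_rows --commands '[[[-0.02,0,0],0],[[-0.06,0,0],0],[[-0.1,0,0],0],[[-0.14,0,0],0],[[-0.14,0,0],0],[[-0.14,0,0],0],[[-0.14,0,0],0],[[-0.14,0,0],0]]'

```text
clock: 5.17
eef_pos: [487.3, 131.3, 126.6]
eef_rot: [-3.142, -0.001, 3.109]
wrist_force: [-0.9, 0.7, -5.2]
finger_gap: 50.1
```

```bash
python3 - <<'E'
from h import *
for i in range(3): st(); manip.camera('wrist')
go(488,131.4,53,178)
im=manip.camera('scene'); cv2.imwrite('pics/s1.png',im[:,:,::-1])
E
```

```text
t 5.17 pos [487.3 131.3 126.6] rot [-1.8000e+02 -3.0000e-02  1.7813e+02] F [-0.86  0.67 -5.21] M [-0.0168  0.0051  0.0179] gap 50.1 eff [-3.4600e-01 -5.0164e+01 -3.4187e+01 -1.5000e-02  3.1000e-02  0.0000e+00]
t 5.22 pos [487.3 131.4 126.9] rot [180.    -0.   178.14] F [-0.06 -0.6  -5.04] M [ 0.0231  0.0752 -0.0053] gap 49.9 eff [-2.2800e-01 -5.0466e+01 -3.3967e+01 -1.1000e-02  3.9000e-02  2.0000e-03]
t 5.27 pos [487.4 131.4 127. ] rot [1.7999e+02 2.0000e-02 1.7814e+02] F [ 0.36 -0.43 -4.44] M [ 0.044   0.0519 -0.012 ] gap 49.9 eff [-1.3900e-01 -5.0754e+01 -3.3876e+01 -9.0000e-03  4.1000e-02  3.0000e-03]
shift m [-0.0004 -0.      0.0741] turn 0.0025
```

View pics/s1.png

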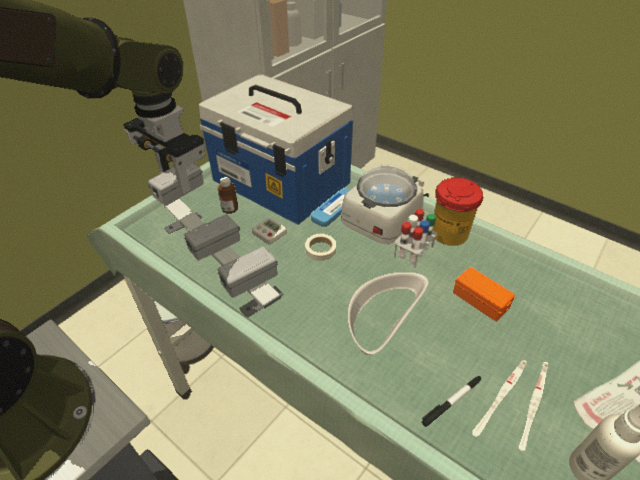

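The scene view shows the case held level at about (175,180). The pitch-joint effort and My are unchanged by the shakes, so this case is quiet. I set it back.

send_rows --commands '[[[0,0,0.025],0],[[0,0,0.05],0],[[0,0,0.065],0],[[0,0,0.072],0],[[0,0,0.075],0],[[0,0,0.075],0],[[0,0,0.075],0],[[0,0,0.075],0]]'

```text
clock: 6.03
eef_pos: [488.5, 131.4, 52.5]
eef_rot: [3.141, 0.002, 3.109]
wrist_force: [0.1, 0.1, -4.1]
finger_gap: 49.9
```

```bash
python3 - <<'E'
from h import *
st()
E
```

```text
t 6.03 pos [488.5 131.4  52.5] rot [1.7998e+02 9.0000e-02 1.7812e+02] F [ 0.1   0.09 -4.11] M [0.0064 0.0143 0.0118] gap 49.9 eff [ 1.3000e-02 -5.3820e+01 -3.0132e+01 -5.0000e-03  5.6000e-02  1.0000e-03]
```

send_rows --commands '[[[0,0,0.001],0],[[0,0,0.0015],0],[[0,0,0.0015],0],[[0,0,0.0015],0],[[0,0,0.0015],0],[[0,0,0.0015],0],[[0,0,0.0015],0],[[0,0,0.0015],0]]'

```text
clock: 6.7
eef_pos: [488.5, 131.4, 51.6]
eef_rot: [3.141, 0.002, 3.109]
wrist_force: [-5.4, -0.6, 10.2]
finger_gap: 49.8
```

send_rows --commands '[[[0,0,0],0],[[0,0,0],0],[[0,0,0],0],[[0,0,0],0],[[0,0,0],0],[[0,0,0],0],[[0,0,0],0],[[0,0,0],0]]' --hand -0.9

```text
clock: 7.37
eef_pos: [488.0, 131.3, 50.1]
eef_rot: [-3.142, -0.0, 3.109]
wrist_force: [-1.6, 1.3, -0.2]
finger_gap: 89.5
```

```bash
python3 - <<'E'
from h import *
st()
go(466.5,11.5,130,171)
E
```

```text
t 7.37 pos [488.  131.3  50.1] rot [-180.     -0.    178.12] F [-1.58  1.29 -0.22] M [ 0.0342 -0.0185  0.0384] gap 89.5 eff [ 1.0000e-03 -5.1594e+01 -2.8397e+01  1.0000e-03  7.6000e-02  0.0000e+00]
shift m [ 0.0175 -0.1204 -0.0799] turn 0.1243
```

send_rows --commands '[[[0,0,-0.04],0],[[0,0,-0.08],0],[[0,0,-0.08],0],[[0.006,-0.035,-0.08],0.04],[[0.012,-0.075,-0.08],0.08],[[0.018,-0.112,-0.08],0.124],[[0.018,-0.12,-0.08],0.124],[[0.018,-0.12,-0.08],0.124]]'

```text
clock: 8.03
eef_pos: [466.1, 10.2, 130.3]
eef_rot: [-3.142, 0.001, 2.982]
wrist_force: [-0.3, 1.7, 0.3]
finger_gap: 89.4
```

```bash
python3 - <<'E'
from h import *
st(); im=manip.camera('wrist'); cv2.imwrite('pics/w2.png',im[:,:,::-1]); go(466.5,11.5,52,171); print(proj(pose('wrist'),[466.7,11.5,91]))
E
```

```text
t 8.03 pos [466.1  10.2 130.3] rot [-1.8000e+02  3.0000e-02  1.7085e+02] F [-0.33  1.68  0.28] M [ 0.0303  0.0038 -0.0103] gap 89.4 eff [ -2.623 -44.087 -30.94   -0.144   0.078  -0.509]
shift m [-0.0002 -0.      0.0783] turn -0.0011
[[313.89621512 268.49434518]]
```

View pics/w2.png

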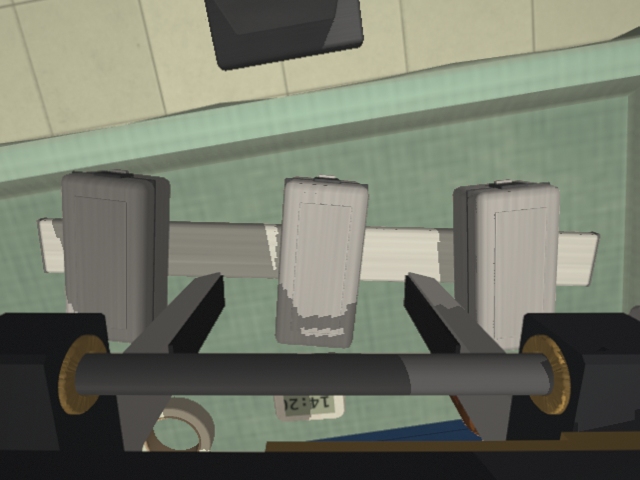

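```bash
python3 - <<'E'
from h import *
c=pose('wrist'); P=onz(c,[[287,179],[367,183],[352,347],[276,344]],91); print(P.round(1),P.mean(0))
a=(P[0]+P[1]-P[2]-P[3]); print(np.degrees(np.arctan2(a[1],a[0]))); m=P.mean(0); go(m[0],m[1],52,169.5)
E
```

```text
[[411.9   4.8  91. ]
 [421.3  49.3  91. ]
 [521.8  27.1  91. ]
 [512.1 -19.9  91. ]] [466.75950937  15.32044222  91.        ]
166.84188705142475
shift m [0.0002 0.0038 0.0783] turn 0.025
```

send_rows --commands '[[[0,0.003,0.03],0.03],[[0,0.003,0.06],0.03],[[0,0.003,0.075],0.03],[[0,0.003,0.078],0.03],[[0,0.003,0.078],0.03],[[0,0.003,0.078],0.03],[[0,0.003,0.078],0.03],[[0,0.003,0.078],0.03]]'

```text
clock: 8.75
eef_pos: [467.2, 15.1, 53.2]
eef_rot: [3.141, 0.002, 2.955]
wrist_force: [-0.5, -0.6, 0.6]
finger_gap: 89.4
```

send_rows --commands '[[[0,0,0],0],[[0,0,0],0],[[0,0,0],0],[[0,0,0],0],[[0,0,0],0],[[0,0,0],0],[[0,0,0],0],[[0,0,0],0]]' --hand 1

```text
clock: 9.42
eef_pos: [466.5, 14.8, 52.2]
eef_rot: [-3.141, 0.0, 2.955]
wrist_force: [0.2, -1.0, 1.0]
finger_gap: 50.3
```

send_rows --commands '[[[0,0,-0.02],0],[[0,0,-0.045],0],[[0,0,-0.065],0],[[0,0,-0.075],0],[[0,0,-0.075],0],[[0,0,-0.075],0],[[0,0,-0.075],0],[[0,0,-0.075],0]]'

```text
clock: 10.08
eef_pos: [465.9, 14.9, 125.8]
eef_rot: [-3.141, -0.002, 2.955]
wrist_force: [-0.7, -0.2, -6.3]
finger_gap: 50.5
```

```bash
python3 - <<'E'
from h import *
for i in range(3): st(); manip.camera('wrist')
E
```

```text
t 10.08 pos [465.9  14.9 125.8] rot [-1.7998e+02 -1.3000e-01  1.6930e+02] F [-0.75 -0.24 -6.28] M [0.0336 0.0225 0.0231] gap 50.5 eff [ 1.0000e-02 -4.6556e+01 -3.3653e+01 -7.0000e-03  5.2000e-02  1.0000e-03]
t 10.13 pos [466.   14.9 126. ] rot [-1.7998e+02 -1.2000e-01  1.6930e+02] F [-1.02 -0.61 -5.35] M [ 0.0224  0.0594 -0.013 ] gap 50.2 eff [ 7.0000e-03 -4.6314e+01 -3.3523e+01 -7.0000e-03  5.4000e-02  1.0000e-03]
t 10.18 pos [466.1  14.9 126.2] rot [-1.7999e+02 -1.0000e-01  1.6930e+02] F [-0.03  0.06 -4.95] M [ 0.0051  0.0213 -0.0056] gap 50.2 eff [ 3.0000e-03 -4.6163e+01 -3.3471e+01 -7.0000e-03  5.6000e-02  1.0000e-03]
```

send_rows --commands '[[[0.02,0,0],0],[[0.06,0,0],0],[[0.1,0,0],0],[[0.14,0,0],0],[[0.14,0,0],0],[[0.14,0,0],0],[[0.14,0,0],0],[[0.14,0,0],0]]'

```text
clock: 10.9
eef_pos: [329.9, 40.8, 127.3]
eef_rot: [3.142, 0.001, 2.955]
wrist_force: [-0.1, 0.0, -5.1]
finger_gap: 49.7
```

```bash
python3 - <<'E'
from h import *
for i in range(3): st(); manip.camera('wrist')
E
```

```text
t 10.9 pos [329.9  40.8 127.3] rot [1.8000e+02 3.0000e-02 1.6928e+02] F [-0.12  0.02 -5.08] M [ 0.0008 -0.0012  0.0224] gap 49.7 eff [ 2.2600e-01 -2.7305e+01 -3.2779e+01  1.2000e-02  1.3400e-01  1.0000e-03]
t 10.95 pos [329.7  40.8 127.2] rot [-180.     -0.    169.28] F [-0.17  0.21 -5.88] M [ 0.0035 -0.0343 -0.0346] gap 49.9 eff [ 1.4800e-01 -2.7025e+01 -3.3061e+01  1.0000e-02  1.2000e-01 -1.0000e-03]
t 11.0 pos [329.6  40.7 127. ] rot [-1.7999e+02 -3.0000e-02  1.6928e+02] F [-0.02 -0.43 -5.24] M [ 0.0124 -0.0942  0.0456] gap 50.5 eff [ 7.8000e-02 -2.6784e+01 -3.3258e+01  3.0000e-03  8.5000e-02 -1.0000e-03]
```

send_rows --commands '[[[-0.02,0,0],0],[[-0.06,0,0],0],[[-0.1,0,0],0],[[-0.14,0,0],0],[[-0.14,0,0],0],[[-0.14,0,0],0],[[-0.14,0,0],0],[[-0.14,0,0],0]]'

```text
clock: 11.72
eef_pos: [466.1, 15.0, 126.9]
eef_rot: [-3.141, -0.001, 2.955]
wrist_force: [0.3, 0.5, -5.3]
finger_gap: 49.6
```

```bash
python3 - <<'E'
from h import *
for i in range(4): st(); manip.camera('wrist')
E
```

```text
t 11.72 pos [466.1  15.  126.9] rot [-1.7999e+02 -4.0000e-02  1.6930e+02] F [ 0.28  0.46 -5.31] M [ 0.0867  0.0687 -0.0013] gap 49.6 eff [-2.4000e-01 -4.4950e+01 -3.3914e+01 -1.3000e-02  4.3000e-02 -1.0000e-03]
t 11.77 pos [466.1  15.  127.2] rot [-1.800e+02 -1.000e-02  1.693e+02] F [-0.82  0.53 -5.45] M [-0.0123  0.042  -0.034 ] gap 50.2 eff [-1.6900e-01 -4.5201e+01 -3.3707e+01 -1.0000e-02  5.6000e-02  0.0000e+00]
t 11.82 pos [466.2  15.  127.4] rot [1.8000e+02 2.0000e-02 1.6931e+02] F [-0.47 -0.13 -5.77] M [ 0.0634 -0.0113 -0.0449] gap 50.0 eff [-1.0200e-01 -4.5443e+01 -3.3572e+01 -6.0000e-03  8.5000e-02  1.0000e-03]
t 11.87 pos [466.3  15.  127.5] rot [1.8000e+02 3.0000e-02 1.6931e+02] F [-0.15 -0.08 -5.43] M [ 0.0093 -0.0139  0.0111] gap 49.4 eff [-5.7000e-02 -4.5657e+01 -3.3518e+01 -4.0000e-03  9.2000e-02  1.0000e-03]
```

send_rows --commands '[[[0,0,0],0],[[0,0,0],0],[[0,0,0],0],[[0,0,0],0],[[0,0,0],0],[[0,0,0],0],[[0,0,0],0],[[0,0,0],0]]'

```text
clock: 12.58
eef_pos: [466.5, 14.9, 127.2]
eef_rot: [-3.142, -0.0, 2.955]
wrist_force: [0.5, 0.1, -4.8]
finger_gap: 49.8
```

```bash
python3 - <<'E'
from h import *
for i in range(5):
    s=manip.read_state(); print(s['moment'].round(3),s['effort'][4].round(4)); manip.camera('wrist')
E
```

```text
[ 0.007  0.004 -0.023] 0.0888
[-0.019 -0.038 -0.046] 0.0886
[ 0.064 -0.029  0.014] 0.0887
[ 0.03  -0.045  0.009] 0.0887
[ 0.024 -0.049  0.011] 0.0886
```

```bash
python3 - <<'E'
from h import *
s=dict(eef_pos=np.array([466.1,10.2,130.3]),eef_rot=np.radians([180,0.03,170.85]))
c=pose('wrist',s); px=[[320,95],[320,130],[320,142],[320,160]]
print(onz(c,px,0),onz(c,px,30)[:,0])
E
python3 -c "
import cv2
a=cv2.imread('pics/w2.png')[60:260,60:460]; cv2.imwrite('pics/w2c.png',cv2.resize(a,None,fx=2,fy=2))"
```

```text
[[358.66997653  32.32248613   0.        ]
 [384.11421794  28.32384837   0.        ]
 [393.06930754  26.91676895   0.        ]
 [406.73401761  24.7699152    0.        ]] [362.50162037 385.48565536 393.57487639 405.91834419]
```

View pics/w2c.png

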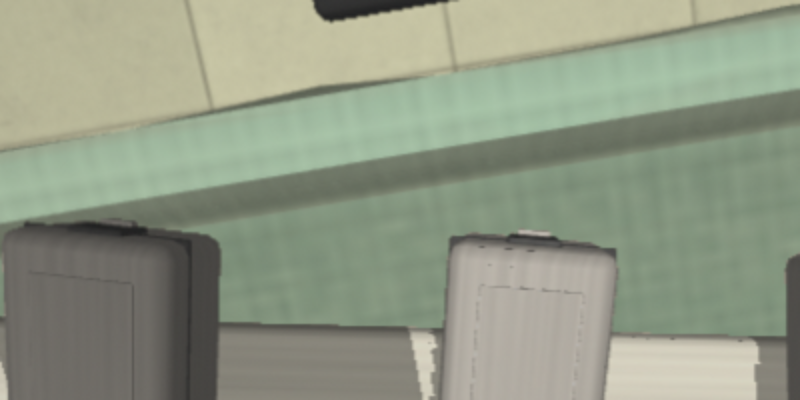

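send_rows --commands '[[[0.04,0,0],0],[[0.08,0,0],0],[[0.12,0,0],0],[[0.14,0,0],0],[[0.14,0,0],0],[[0.14,0,0],0],[[0.14,0,0],0],[[0.14,0,0],0]]'

```text
clock: 13.5
eef_pos: [329.7, 40.8, 127.3]
eef_rot: [3.142, 0.0, 2.955]
wrist_force: [-0.2, -0.9, -5.8]
finger_gap: 49.6
```

```bash
python3 - <<'E'
from h import *
for i in range(4):
    s=manip.read_state(); print(s['moment'].round(3),s['effort'][4].round(4)); manip.camera('wrist')
go(436,51,110,169.5)
im=manip.camera('scene'); cv2.imwrite('pics/s2.png',cv2.resize(im[150:300,100:300,::-1],None,fx=3,fy=3))
E
```

```text
[ 0.013 -0.029 -0.054] 0.1062
[ 0.054 -0.014  0.   ] 0.0947
[ 0.059 -0.071  0.004] 0.0945
[-0.006 -0.037 -0.032] 0.0958
shift m [-0.103   0.0299  0.017 ] turn -0.0038
```

View pics/s2.png

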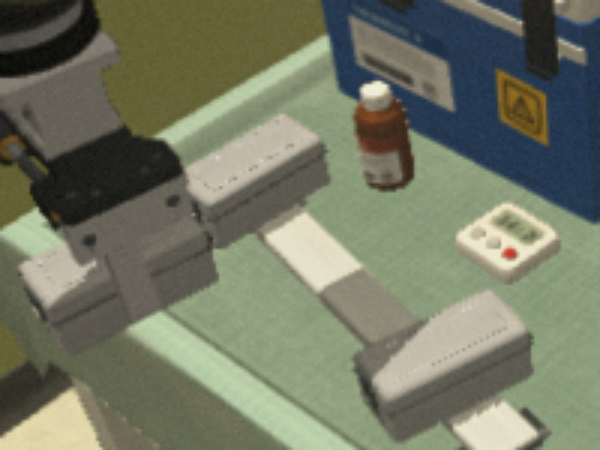

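send_rows --commands '[[[-0.03,0.01,0.01],0],[[-0.06,0.02,0.02],0],[[-0.09,0.03,0.03],0],[[-0.103,0.03,0.045],0],[[-0.103,0.03,0.055],0],[[-0.103,0.03,0.055],0],[[-0.103,0.03,0.055],0],[[-0.103,0.03,0.055],0]]' --force 30

```text
clock: 14.42
eef_pos: [435.5, 51.3, 72.8]
eef_rot: [3.141, 0.0, 2.955]
wrist_force: [0.3, -0.3, -4.1]
finger_gap: 49.9
```

```bash
python3 - <<'E'
from h import *
st(); go(436,51,52,169.5)
im=manip.camera('wrist'); cv2.imwrite('pics/w3.png',im[:,:,::-1])
E
```

```text
t 14.42 pos [435.5  51.3  72.8] rot [1.7999e+02 2.0000e-02 1.6929e+02] F [ 0.28 -0.33 -4.08] M [ 0.1064 -0.0022 -0.0347] gap 49.9 eff [-6.4000e-02 -4.2847e+01 -2.9835e+01 -5.0000e-03  4.4000e-02  0.0000e+00]
shift m [-0.0005 -0.0002  0.0208] turn -0.0036
```

View pics/w3.png

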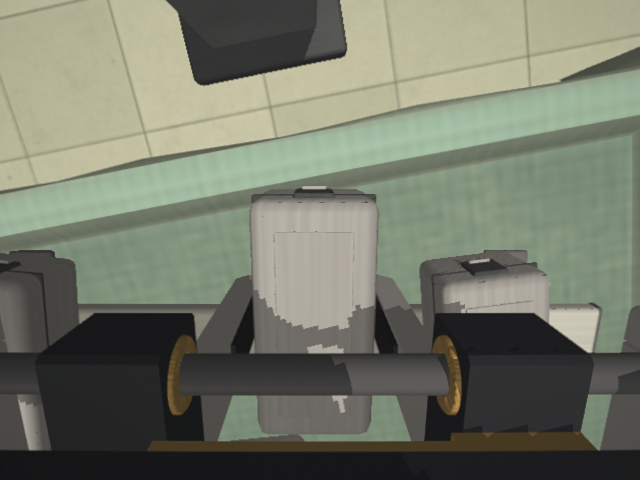

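send_rows --commands '[[[0.003,0,0.01],0],[[0.003,0,0.018],0],[[0.003,0,0.021],0],[[0.003,0,0.0225],0],[[0.003,0,0.0235],0],[[0.003,0,0.0245],0],[[0.003,0,0.0255],0],[[0.003,0,0.0265],0]]'

```text
clock: 15.13
eef_pos: [433.5, 51.7, 47.5]
eef_rot: [3.141, 0.002, 2.955]
wrist_force: [-9.7, -2.2, 21.2]
finger_gap: 49.7
```

```bash
python3 - <<'E'
from h import *
st()
im=manip.camera('scene'); cv2.imwrite('pics/s3.png',cv2.resize(im[150:300,100:300,::-1],None,fx=3,fy=3))
im=manip.camera('wrist'); cv2.imwrite('pics/w4.png',im[:,:,::-1])
E
```

```text
t 15.13 pos [433.5  51.7  47.5] rot [1.7999e+02 1.2000e-01 1.6931e+02] F [-9.72 -2.16 21.21] M [-4.718e-01  1.361e+00  4.000e-04] gap 49.7 eff [ 2.4000e-01 -3.4713e+01 -2.5221e+01  4.1000e-01 -1.9730e+00  5.0000e-03]
```

View pics/s3.png

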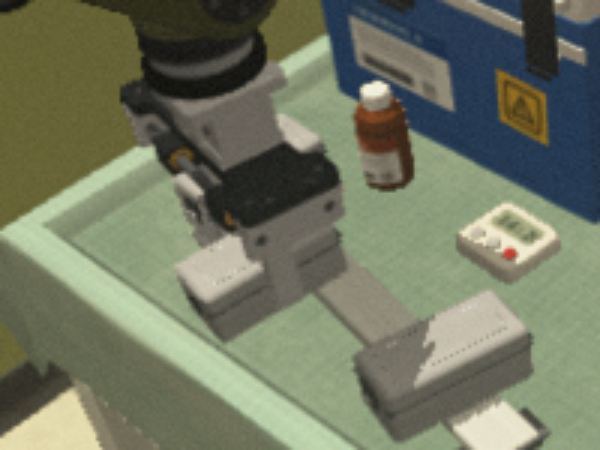

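View pics/w4.png

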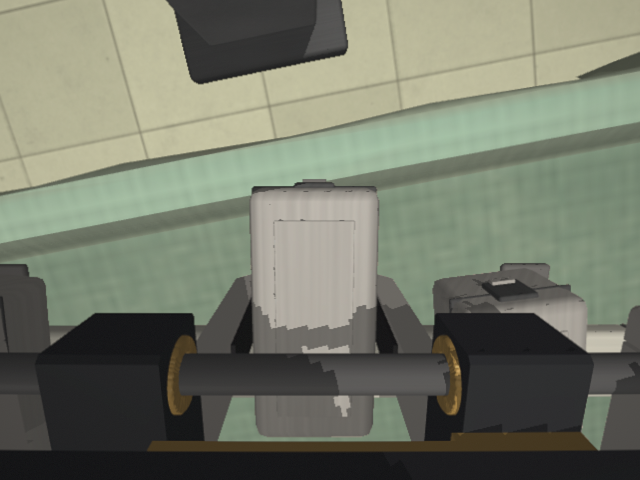

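```bash
cat >> h.py <<'E'
def rows(off=0.,hh=20.5):
    m=manip.camera_model('wrist'); M=m['mount']; K=m['K']
    for th in range(-5,45,5):
        t=np.radians(th); out=[]
        for l,h in ((52,hh),(40,hh),(-52,hh)):
            l+=off
            p=np.array([l*np.cos(t)+h*np.sin(t),25,-(18.8+h*np.cos(t)-l*np.sin(t))])
            c=M[:3,:3].T@(p-M[:3,3]); out+=[(K[0,0]*c[0]/c[2]).round(1)*2,(K[1,1]*c[1]/c[2]+K[1,2]).round(1)]
        print(th,out)
E
python3 - <<'E'
from h import *
rows()
E
```

```text
-5 [np.float64(140.6), np.float64(203.5), np.float64(136.8), np.float64(235.5), np.float64(113.0), np.float64(433.1)]
0 [np.float64(136.6), np.float64(196.4), np.float64(134.0), np.float64(228.5), np.float64(116.4), np.float64(437.7)]
5 [np.float64(132.8), np.float64(190.8), np.float64(131.2), np.float64(222.4), np.float64(119.8), np.float64(441.4)]
10 [np.float64(128.8), np.float64(186.5), np.float64(128.2), np.float64(217.4), np.float64(123.6), np.float64(444.2)]
15 [np.float64(125.0), np.float64(183.5), np.float64(125.4), np.float64(213.3), np.float64(127.4), np.float64(446.0)]
20 [np.float64(121.4), np.float64(181.7), np.float64(122.4), np.float64(210.2), np.float64(131.2), np.float64(446.6)]
25 [np.float64(117.8), np.float64(180.9), np.float64(119.6), np.float64(208.1), np.float64(135.0), np.float64(446.0)]
30 [np.float64(114.4), np.float64(181.3), np.float64(116.8), np.float64(206.8), np.float64(139.0), np.float64(444.0)]
35 [np.float64(111.2), np.float64(182.5), np.float64(114.0), np.float64(206.3), np.float64(142.8), np.float64(440.6)]
40 [np.float64(108.0), np.float64(184.6), np.float64(111.4), np.float64(206.7), np.float64(146.6), np.float64(435.6)]
```

send_rows --commands '[[[0,0,0.001],0],[[0,0,0.0015],0],[[0,0,0.002],0],[[0,0,0.0025],0],[[0,0,0.003],0],[[0,0,0.0035],0],[[0,0,0.004],0],[[0,0,0.004],0]]' --force 25

```text
clock: 15.9
eef_pos: [433.4, 51.8, 43.0]
eef_rot: [3.141, 0.002, 2.955]
wrist_force: [-7.3, -0.6, 13.0]
finger_gap: 49.5
```

```bash
python3 - <<'E'
from h import *
st()
im=manip.camera('scene'); cv2.imwrite('pics/s4.png',cv2.resize(im[150:300,100:300,::-1],None,fx=3,fy=3))
im=manip.camera('wrist'); cv2.imwrite('pics/w5.png',im[:,:,::-1])
E
```

```text
t 15.9 pos [433.4  51.8  43. ] rot [1.7998e+02 9.0000e-02 1.6930e+02] F [-7.31 -0.58 13.02] M [-0.0883  0.9112  0.02  ] gap 49.5 eff [-2.6700e-01 -3.8169e+01 -2.6222e+01  6.5000e-02 -1.3810e+00 -2.0000e-02]
```

View pics/s4.png

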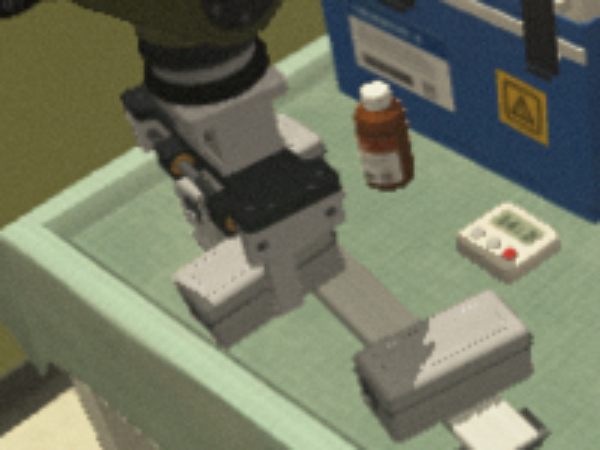

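View pics/w5.png

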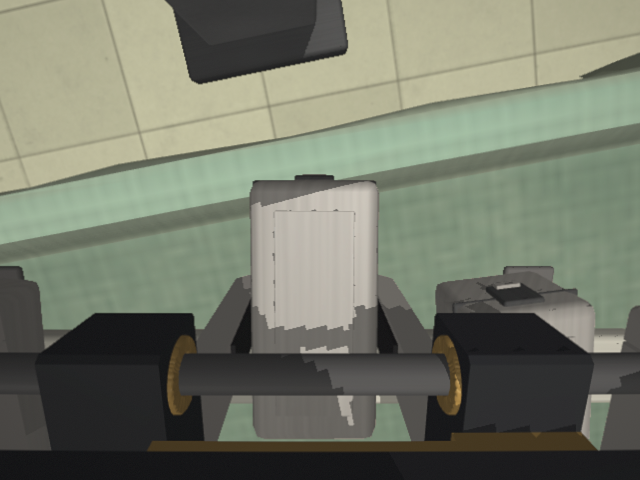

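The hinge-end press mostly slid the case up in the pads, giving about 8° of tilt. I'll use a gentler method instead: set it back level, regrip near the hinge end with a light grip, and lift that end while the clasp side stays on the rail.

send_rows --commands '[[[0,0,-0.015],0],[[0,0,-0.03],0],[[-0.01,0,-0.035],0],[[-0.025,0,-0.035],0],[[-0.038,0,-0.035],0],[[-0.042,0,-0.035],0],[[-0.042,0,-0.035],0],[[-0.042,0,-0.035],0]]' --force 40

```text
clock: 16.67
eef_pos: [473.5, 44.0, 76.5]
eef_rot: [-3.141, -0.001, 2.955]
wrist_force: [0.8, 0.5, -5.6]
finger_gap: 49.7
```

```bash
python3 - <<'E'
from h import *
st()
im=manip.camera('scene'); cv2.imwrite('pics/s5.png',cv2.resize(im[150:300,100:300,::-1],None,fx=3,fy=3))
for i in range(2):
    s=manip.read_state(); print(s['moment'].round(3),s['effort'][4].round(4)); manip.camera('wrist')
E
```

```text
t 16.67 pos [473.5  44.   76.5] rot [-1.7999e+02 -5.0000e-02  1.6929e+02] F [ 0.84  0.48 -5.55] M [ 0.0103 -0.0233  0.0452] gap 49.7 eff [-2.5900e-01 -4.8806e+01 -3.1964e+01  1.0000e-03  1.0200e-01 -1.7000e-02]
[-0.009 -0.127  0.05 ] 0.1343
[ 0.032 -0.069  0.051] 0.1486
```

View pics/s5.png

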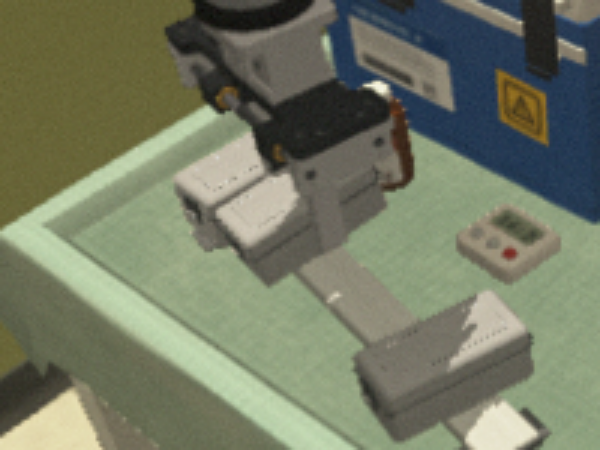

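send_rows --commands '[[[0,-0.015,0],0],[[0,-0.03,0.01],0],[[0,-0.03,0.018],0],[[0,-0.03,0.022],0],[[0,-0.03,0.025],0],[[0,-0.03,0.027],0],[[0,-0.03,0.028],0],[[0,-0.03,0.028],0]]' --force 30

```text
clock: 17.48
eef_pos: [468.6, 15.0, 49.5]
eef_rot: [-3.142, 0.0, 2.955]
wrist_force: [-5.8, 0.2, 6.8]
finger_gap: 49.7
```

```bash
python3 - <<'E'
from h import *
st()
E
```

```text
t 17.48 pos [468.6  15.   49.5] rot [-180.      0.    169.33] F [-5.81  0.16  6.81] M [0.0582 1.1052 0.0119] gap 49.7 eff [ 3.6000e-02 -4.4762e+01 -2.8535e+01  9.8000e-02 -1.4390e+00  1.3000e-02]
```

send_rows --commands '[[[0,0,0],0],[[0,0,0],0],[[0,0,0.001],0],[[0,0,0.001],0],[[0,0,0.001],0],[[0,0,0.001],0],[[0,0,0.001],0],[[0,0,0.001],0]]' --force 3

```text
clock: 18.15
eef_pos: [468.7, 14.6, 47.8]
eef_rot: [3.141, 0.0, 2.955]
wrist_force: [2.8, 3.0, 3.0]
finger_gap: 50.1
```

```bash
python3 - <<'E'
from h import *
st()
im=manip.camera('scene'); cv2.imwrite('pics/s6.png',cv2.resize(im[150:300,100:300,::-1],None,fx=3,fy=3))
im=manip.camera('wrist'); cv2.imwrite('pics/w6.png',im[:,:,::-1])
E
```

```text
t 18.15 pos [468.7  14.6  47.8] rot [1.7999e+02 3.0000e-02 1.6929e+02] F [2.77 2.96 3.04] M [ 0.6038 -0.5304 -0.025 ] gap 50.1 eff [ -1.107 -44.913 -24.86   -0.63    0.727  -0.049]
```

View pics/s6.png

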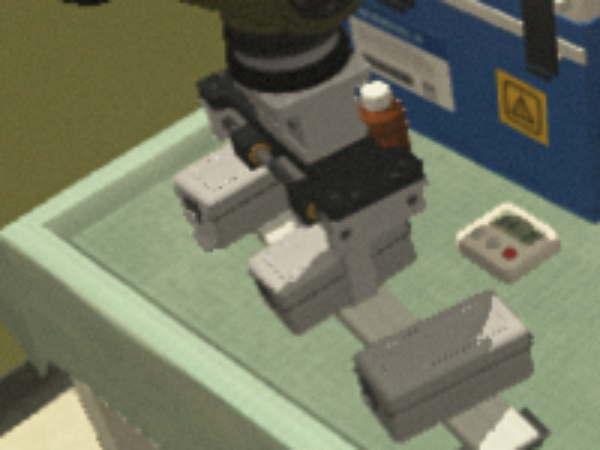

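View pics/w6.png

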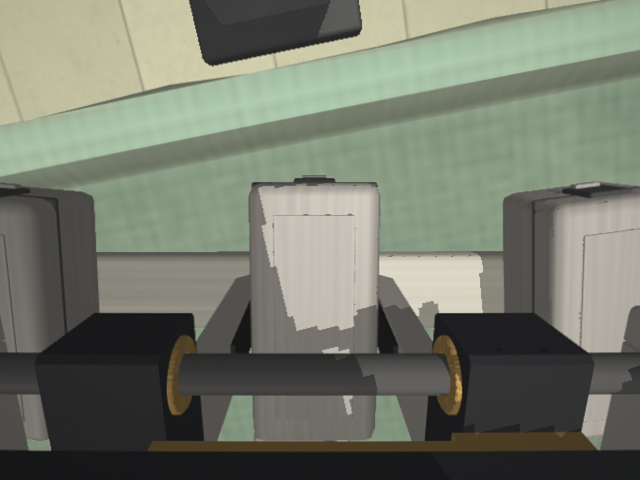

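send_rows --commands '[[[0,0,0],0],[[0,0,0],0],[[0,0,-0.004],0],[[0,0,-0.006],0],[[-0.006,0,-0.006],0],[[-0.012,0,-0.006],0],[[-0.012,0,-0.003],0],[[-0.012,0,0],0]]' --force 30

```text
clock: 18.92
eef_pos: [481.4, 12.0, 48.0]
eef_rot: [3.142, 0.002, 2.955]
wrist_force: [3.0, -2.1, 16.8]
finger_gap: 49.8
```

```bash
python3 - <<'E'
from h import *
st()
im=manip.camera('wrist'); cv2.imwrite('pics/w7.png',im[:,:,::-1])
E
```

```text
t 18.92 pos [481.4  12.   48. ] rot [1.8000e+02 1.2000e-01 1.6929e+02] F [ 3.02 -2.1  16.84] M [-0.3144 -0.0828  0.0775] gap 49.8 eff [ 9.4000e-01 -4.0597e+01 -2.1411e+01  3.6900e-01  5.5800e-01  1.1000e-02]
```

View pics/w7.png

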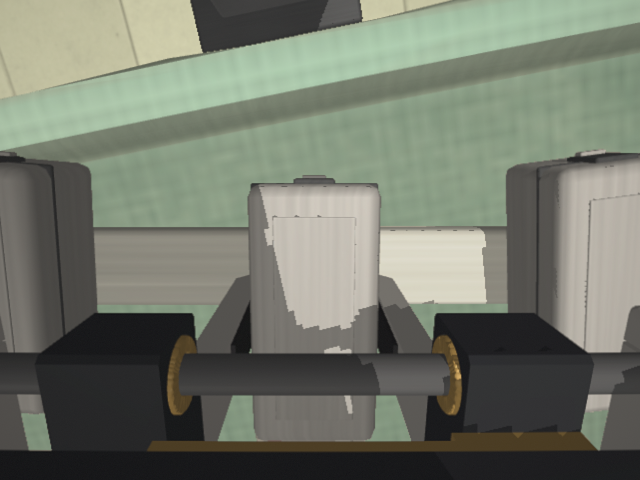

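send_rows --commands '[[[0,0,0],0],[[0,0,0],0],[[0,0,0],0],[[0,0,0],0],[[0,0,0],0],[[0,0,0],0],[[0,0,0],0],[[0,0,0],0]]' --force 3

```text
clock: 19.63
eef_pos: [480.4, 12.3, 47.7]
eef_rot: [3.142, 0.0, 2.955]
wrist_force: [3.1, -0.5, 1.8]
finger_gap: 50.3
```

```bash
python3 - <<'E'
from h import *
st()
E
```

```text
t 19.63 pos [480.4  12.3  47.7] rot [1.800e+02 1.000e-02 1.693e+02] F [ 3.1  -0.47  1.76] M [-0.0963 -0.5749  0.0248] gap 50.3 eff [ 3.6600e-01 -4.7201e+01 -2.5448e+01  1.0000e-01  8.0600e-01  4.0000e-03]
```

send_rows --commands '[[[0,0,0],0],[[0,0,0],0],[[0,0,0],0],[[0,0,0],0],[[0,0,-0.003],0],[[0,0,-0.003],0],[[0,0,-0.003],0],[[0,0,-0.003],0]]' --hand -0.4

```text
clock: 20.3
eef_pos: [480.3, 12.3, 50.7]
eef_rot: [3.142, 0.0, 2.955]
wrist_force: [-0.6, -0.1, 0.1]
finger_gap: 65.8
```

```bash
python3 - <<'E'
from h import *
st()
im=manip.camera('scene'); cv2.imwrite('pics/s8.png',cv2.resize(im[150:300,100:300,::-1],None,fx=3,fy=3))
im=manip.camera('wrist'); cv2.imwrite('pics/w8.png',im[:,:,::-1])
E
```

```text
t 20.3 pos [480.3  12.3  50.7] rot [180.    0.  169.3] F [-0.64 -0.11  0.1 ] M [-0.042   0.0292  0.041 ] gap 65.8 eff [ 4.0000e-03 -4.8492e+01 -2.7972e+01 -4.0000e-03  8.5000e-02  0.0000e+00]
```

View pics/s8.png

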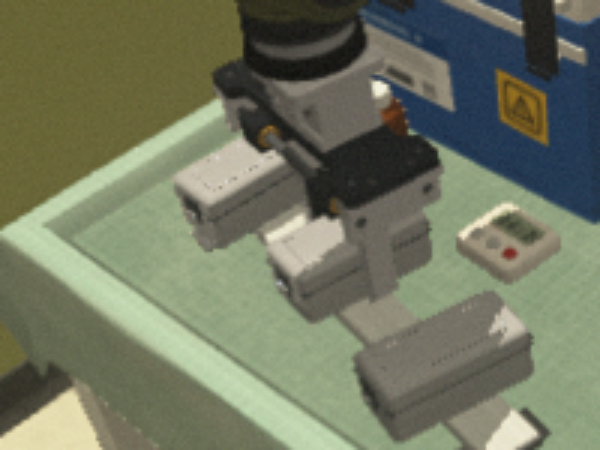

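View pics/w8.png

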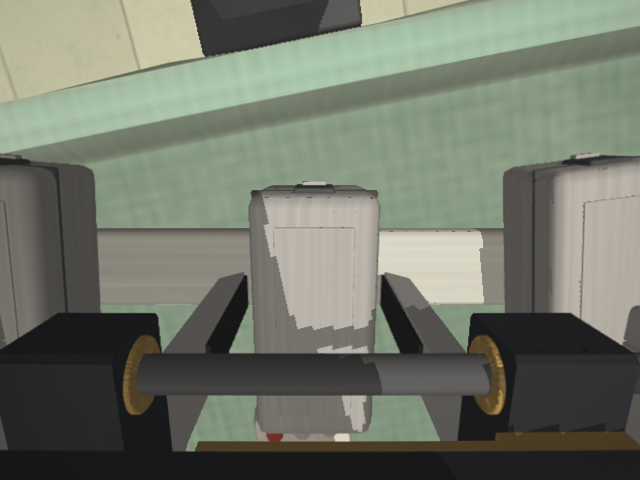

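send_rows --commands '[[[-0.01,0,0],0],[[-0.02,0,0],0],[[-0.03,0,0],0],[[-0.03,0,0],0],[[-0.03,0,0],0],[[-0.03,0,0],0],[[-0.03,0,0],0],[[-0.03,0,0],0]]'

```text
clock: 21.07
eef_pos: [509.5, 6.8, 50.8]
eef_rot: [3.142, 0.0, 2.955]
wrist_force: [-0.7, -0.5, -0.1]
finger_gap: 65.5
```

send_rows --commands '[[[0,0,0],0],[[0,0,0],0],[[0,0,0],0],[[0,0,0],0],[[0,0,0],0],[[0,0,0],0],[[0,0,0],0],[[0,0,0],0]]' --hand 1 --force 6

```text
clock: 21.73
eef_pos: [509.7, 6.7, 50.7]
eef_rot: [-3.142, -0.0, 2.955]
wrist_force: [-1.8, -0.4, 1.9]
finger_gap: 49.7
```

```bash
python3 - <<'E'
from h import *
st()
im=manip.camera('wrist'); cv2.imwrite('pics/w9.png',im[:,:,::-1])
E
```

```text
t 21.73 pos [509.7   6.7  50.7] rot [-1.800e+02 -1.000e-02  1.693e+02] F [-1.79 -0.37  1.89] M [ 0.1254  0.3336 -0.0044] gap 49.7 eff [-2.4200e-01 -5.1354e+01 -2.8615e+01 -8.9000e-02 -3.1700e-01  2.0000e-03]
```

View pics/w9.png

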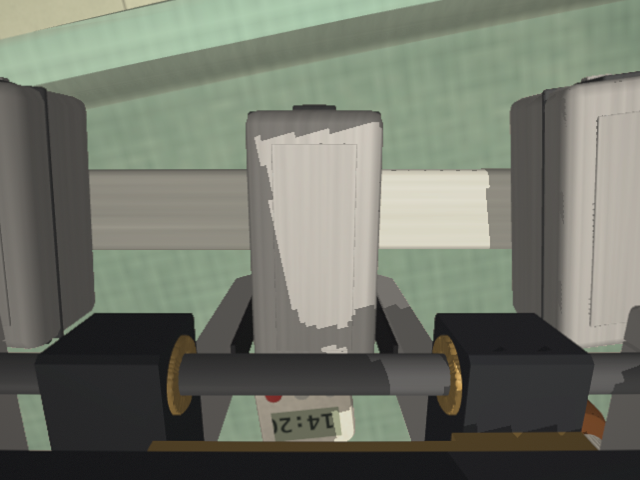

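Gripped near the hinge end. Now a slow arc up: z +19 mm and x −12 mm, for about 20°.

send_rows --commands '[[[0.001,0,-0.0025],0],[[0.002,0,-0.005],0],[[0.0035,0,-0.0075],0],[[0.005,0,-0.01],0],[[0.0065,0,-0.0125],0],[[0.0085,0,-0.015],0],[[0.0105,0,-0.017],0],[[0.012,0,-0.019],0]]'

```text
clock: 22.45
eef_pos: [497.9, 8.9, 70.0]
eef_rot: [-3.142, 0.0, 2.955]
wrist_force: [-0.1, 0.3, -1.9]
finger_gap: 49.9
```

```bash
python3 - <<'E'
from h import *
st()
im=manip.camera('scene'); cv2.imwrite('pics/s10.png',cv2.resize(im[150:300,100:300,::-1],None,fx=3,fy=3))
im=manip.camera('wrist'); cv2.imwrite('pics/w10.png',im[:,:,::-1])
E
```

```text
t 22.45 pos [497.9   8.9  70. ] rot [-1.800e+02  2.000e-02  1.693e+02] F [-0.12  0.3  -1.89] M [-0.0019 -0.0802  0.049 ] gap 49.9 eff [-2.1000e-02 -5.0752e+01 -3.0511e+01  1.5000e-02  2.0000e-03 -5.0000e-03]
```

View pics/s10.png

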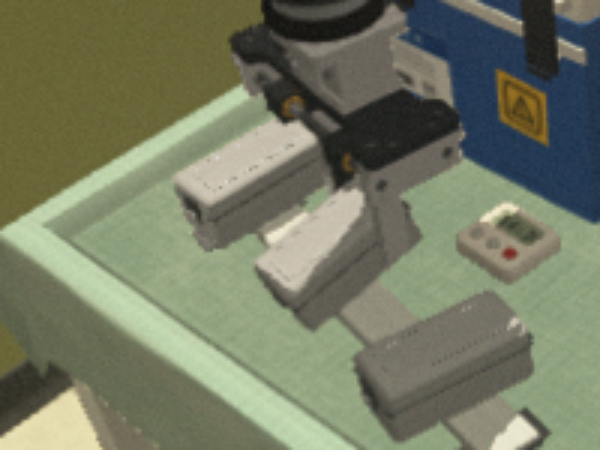

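View pics/w10.png

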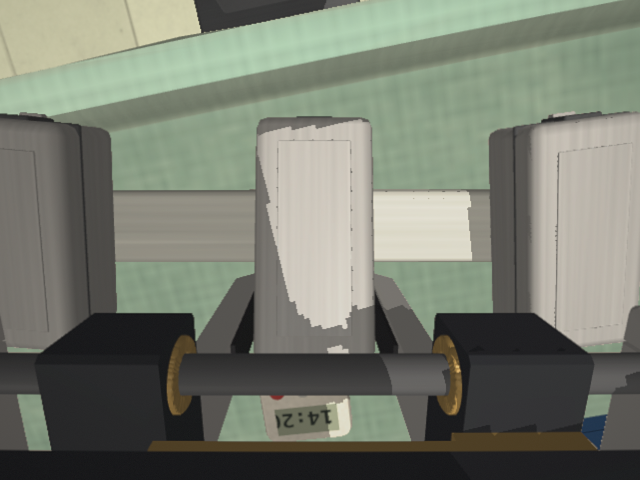

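The pivot works: both views show about 20° with the clasp end down. I'll continue to about 28°.

send_rows --commands '[[[0.001,0,-0.001],0],[[0.002,0,-0.002],0],[[0.003,0,-0.003],0],[[0.004,0,-0.004],0],[[0.005,0,-0.005],0],[[0.006,0,-0.006],0],[[0.007,0,-0.0065],0],[[0.007,0,-0.0065],0]]'

```text
clock: 23.22
eef_pos: [490.9, 10.3, 76.3]
eef_rot: [-3.142, -0.0, 2.955]
wrist_force: [-1.1, -0.4, -1.1]
finger_gap: 50.3
```

send_rows --commands '[[[0,0,0],0],[[0,0,0],0],[[0,0,0],0],[[0,0,0],0],[[0,0,0],0],[[0,0,0],0],[[0,0,0],0],[[0,0,0],0]]' --force 58

```text
clock: 23.88
eef_pos: [491.1, 10.3, 76.2]
eef_rot: [3.142, -0.0, 2.955]
wrist_force: [-2.3, 2.3, 0.8]
finger_gap: 49.8
```

send_rows --commands '[[[0,0,-0.01],0],[[0,0,-0.025],0],[[0,0,-0.045],0],[[0,0,-0.065],0],[[0,0,-0.08],0],[[0,0,-0.09],0],[[0,0,-0.09],0],[[0,0,-0.09],0]]'

```text
clock: 24.55
eef_pos: [491.1, 10.2, 166.0]
eef_rot: [-3.142, 0.0, 2.955]
wrist_force: [-0.2, -1.0, -6.4]
finger_gap: 49.5
```

```bash
python3 - <<'E'
from h import *
st()
im=manip.camera('scene'); cv2.imwrite('pics/s11.png',cv2.resize(im[100:300,100:340,::-1],None,fx=3,fy=3))
im=manip.camera('wrist'); cv2.imwrite('pics/w11.png',im[:,:,::-1])
for i in range(2): st();manip.camera('wrist')
E
```

```text
t 24.55 pos [491.1  10.2 166. ] rot [-1.800e+02  2.000e-02  1.693e+02] F [-0.19 -0.95 -6.42] M [-0.0496 -0.1862  0.0559] gap 49.5 eff [ 1.7000e-02 -5.0201e+01 -3.6947e+01  1.5000e-02  4.2500e-01  0.0000e+00]
t 24.65 pos [490.6  10.2 165.1] rot [-1.7998e+02 -9.0000e-02  1.6930e+02] F [ 0.19  0.19 -5.8 ] M [ 0.0071 -0.209   0.0231] gap 49.3 eff [ 6.0000e-03 -4.9178e+01 -3.5889e+01  1.5000e-02  2.6300e-01  0.0000e+00]
t 24.7 pos [490.7  10.3 165.1] rot [-1.7998e+02 -1.0000e-01  1.6930e+02] F [-0.05  0.73 -5.89] M [-0.047  -0.1664  0.0495] gap 49.8 eff [ 7.0000e-03 -4.8801e+01 -3.5574e+01  1.6000e-02  2.5500e-01 -0.0000e+00]
```

View pics/s11.png

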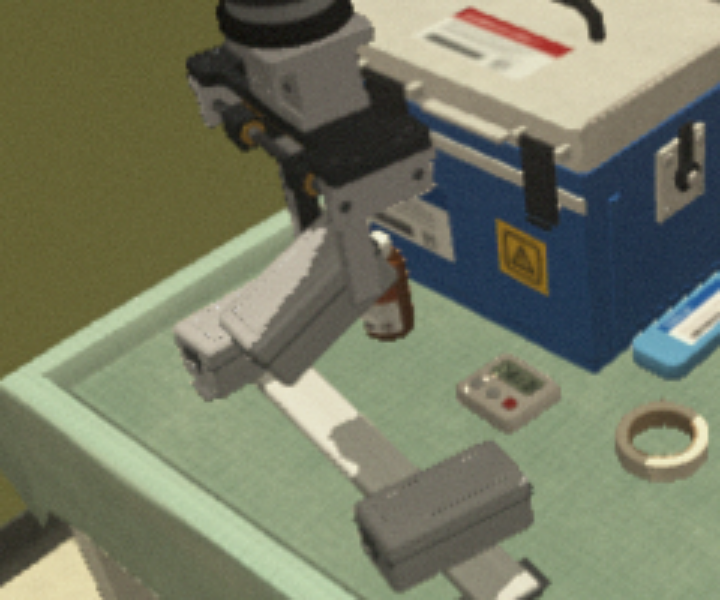

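View pics/w11.png

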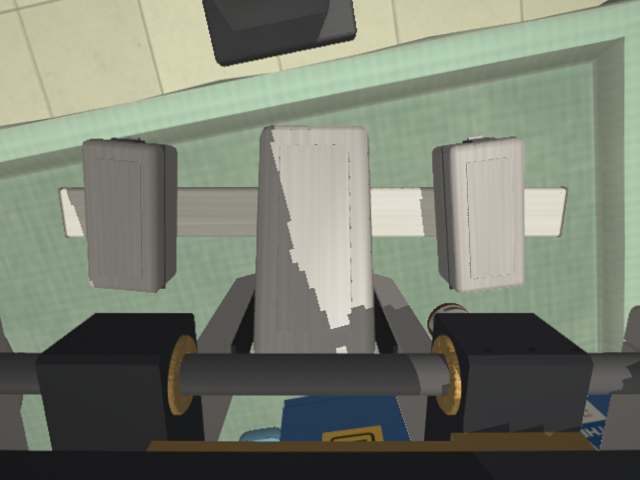

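```bash
python3 - <<'E'
from h import *
go(584,-356,150,169.3)
E
```

```text
shift m [-0.1597 -0.3426  0.015 ] turn -0.0
```

send_rows --commands '[[[-0.005,-0.01,0],0],[[-0.013,-0.027,0],0],[[-0.024,-0.051,0],0],[[-0.036,-0.078,0],0],[[-0.049,-0.105,0],0],[[-0.062,-0.133,0],0],[[-0.075,-0.16,0],0],[[-0.088,-0.188,0],0]]'

```text
clock: 25.42
eef_pos: [542.6, -192.9, 165.5]
eef_rot: [3.141, -0.001, 2.955]
wrist_force: [0.7, -0.3, -5.5]
finger_gap: 49.7
```

send_rows --commands '[[[-0.012,-0.027,0.002],0],[[-0.025,-0.053,0.005],0],[[-0.037,-0.08,0.008],0],[[-0.048,-0.105,0.011],0],[[-0.058,-0.126,0.013],0],[[-0.066,-0.142,0.015],0],[[-0.07,-0.151,0.015],0],[[-0.072,-0.155,0.015],0]]'

```text
clock: 26.08
eef_pos: [584.0, -358.5, 149.6]
eef_rot: [3.141, -0.002, 2.953]
wrist_force: [-0.0, -0.8, -4.9]
finger_gap: 49.6
```

send_rows --commands '[[[0,0,0],0],[[0,0,0],0],[[0,0,0],0],[[0,0,0],0],[[0,0,0],0],[[0,0,0],0],[[0,0,0],0],[[0,0,0],0]]'

```text
clock: 26.75
eef_pos: [584.7, -356.4, 151.3]
eef_rot: [3.142, 0.0, 2.955]
wrist_force: [-0.4, -0.0, -5.7]
finger_gap: 49.5
```

```bash
python3 - <<'E'
from h import *
st()
for n in('scene','top','wrist'):
    im=manip.camera(n); cv2.imwrite(f'pics/{n}12.png',im[:,:,::-1])
for i in range(2): st();manip.camera('wrist')
E
```

```text
t 26.75 pos [ 584.7 -356.4  151.3] rot [180.     0.   169.31] F [-0.4  -0.   -5.74] M [-0.0147 -0.153   0.0054] gap 49.5 eff [ 6.8000e-02 -7.5501e+01 -3.7618e+01 -1.1300e-01  2.3000e-01  0.0000e+00]
t 26.9 pos [ 584.6 -356.5  151.2] rot [180.   -0.  169.3] F [-0.2   0.81 -5.82] M [-0.0744 -0.199   0.0118] gap 49.6 eff [ 4.1000e-02 -7.5489e+01 -3.7627e+01 -1.1400e-01  2.3000e-01  0.0000e+00]
t 26.95 pos [ 584.6 -356.5  151.2] rot [-180.    -0.   169.3] F [ 0.37  0.75 -5.28] M [-0.0048 -0.1554 -0.0026] gap 49.8 eff [ 3.2000e-02 -7.5479e+01 -3.7627e+01 -1.1500e-01  2.3000e-01  0.0000e+00]
```

View pics/scene12.png

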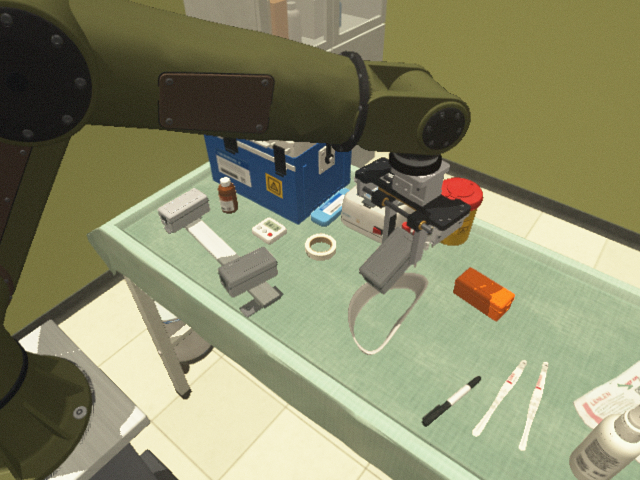

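View pics/top12.png

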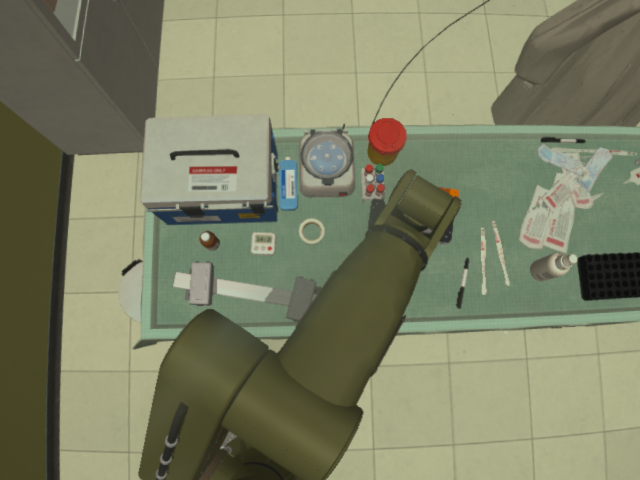

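View pics/wrist12.png

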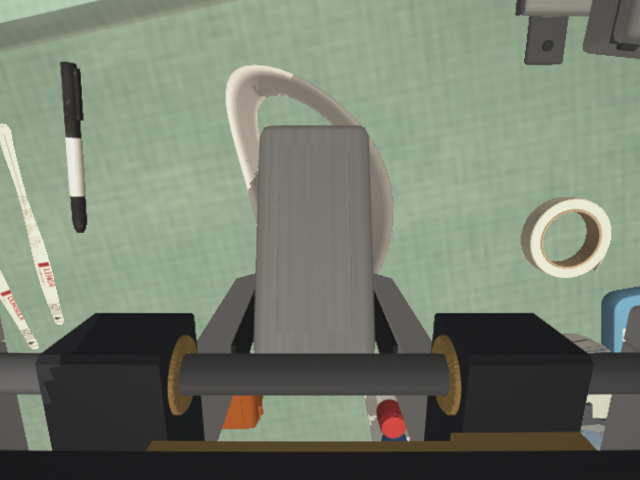

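```bash
python3 - <<'E'
from h import *
rows(30)
st()
E
```

```text
-5 [np.float64(151.2), np.float64(115.0), np.float64(146.8), np.float64(151.9), np.float64(119.8), np.float64(376.6)]
0 [np.float64(144.0), np.float64(110.5), np.float64(141.0), np.float64(146.0), np.float64(121.6), np.float64(375.7)]
5 [np.float64(137.0), np.float64(108.3), np.float64(135.2), np.float64(141.9), np.float64(123.4), np.float64(374.2)]
10 [np.float64(130.6), np.float64(108.0), np.float64(129.8), np.float64(139.6), np.float64(125.0), np.float64(372.1)]
15 [np.float64(124.4), np.float64(109.4), np.float64(124.8), np.float64(139.0), np.float64(126.6), np.float64(369.3)]
20 [np.float64(118.8), np.float64(112.3), np.float64(119.8), np.float64(139.7), np.float64(128.2), np.float64(366.0)]
25 [np.float64(113.6), np.float64(116.5), np.float64(115.2), np.float64(141.7), np.float64(129.6), np.float64(362.0)]
30 [np.float64(108.8), np.float64(121.8), np.float64(111.0), np.float64(144.9), np.float64(130.8), np.float64(357.4)]
35 [np.float64(104.4), np.float64(127.9), np.float64(107.0), np.float64(148.9), np.float64(132.0), np.float64(352.3)]
40 [np.float64(100.4), np.float64(134.8), np.float64(103.4), np.float64(153.9), np.float64(133.0), np.float64(346.7)]
t 27.0 pos [ 584.6 -356.5  151.2] rot [180.   -0.  169.3] F [-0.26 -0.63 -5.  ] M [-0.0106 -0.107   0.0047] gap 49.5 eff [ 2.3000e-02 -7.5470e+01 -3.7627e+01 -1.1500e-01  2.3000e-01  0.0000e+00]
```

```bash
python3 - <<'E'
from cell import manip
print(manip.sign_off())
E
```

```text
the job is handed in; nothing more can be done
None
```

The rattling case is the middle one, and I handed the job in at 27.0 s of the 67 s limit with the arm still holding it over the kidney dish. No verdict was reported.

- **Left case, (200,284) in the top view:** I lifted it and shook it end to end. Its moment and wrist effort did not change, so it is quiet. I stood it back on the rail, about 3 mm from the middle line.
- **Middle case, (249,291):** The effort and moment showed the piece running to the clasp end and back to the hinge end during the shakes. The moment readings were noisy, about ±0.03 N m. That the piece reached the hinge end rests on one low reading and on the sharp start of the sprint, and I did not see it directly.
- **Right case, (302,300):** I never lifted it, because the rattling one had already been found. It looks undisturbed on the rail.

The tool only turns about its own axis, so tipping the case meant pivoting it in the grip. My first try, pressing the hinge end on the rail edge, mostly slid the case in the pads and gave only about 8°. I set it back on the rail, took a light grip near the hinge end, raised that end while the clasp side stayed on the rail, then clamped at 58 N.

At the last check:
- **Tilt and position:** the case was tipped about 30°, clasp end down. Its centre was near (558, −352), within a few mm of the dish centre, and about 155 mm above the table.
- **Piece:** the steady moment of about −0.15 N m agrees with the piece lying at the clasp end.
- **Surroundings:** both quiet cases were standing on the rail, and the other things looked unmoved in the pictures.

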